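Unpin and open the blue crate at the food-bank sorting table

TASK

Open the blue crate: pull its red retaining pin out of the staple and set the pin down on the bare table, then lift the lid off by its black handle and lay it, handle up, in the middle of the cardboard sheet; put it down, do not drop it. Leave the green crate shut, with its pin in place.

Things in the scene. Friction and masses are not known exactly. Their poses are not given: they have to be found in the camera images.
- blue_pin_grip (a point): Centre of the blue crate pin's red grip: block 16 (x) x 24 (y) x 38 mm (z), foot 24 mm below this point. From its foot an 8 mm steel rod, resting on the lid, runs 48 mm along -y through a steel staple 36 mm from this point that rises 21 mm above the lid. Pinch across x from above; pulled level along +y, the pin is free after 30 mm. 50 g, loose. Upright on the table this point is 24 mm high.
- blue_handle (a point): Centre of the blue lid's black handle: bar 76 (x) x 14 (y) x 14 mm on two end posts, 39 mm above the lid's top; pinch across y from above. Lid 186 (x) x 146 (y) mm, 0.3 kg, lift-off, no hinge, skirt 10 mm over the fixed crate's rim (90 mm high). Staple 63 mm along -x; unpinned, the lid lifts straight up, clear after 25 mm. Lying on the sheet, this point is 59 mm above the table.
- sheet: Brown cardboard sheet fixed flat on the table between the two crates, 240 mm (x) x 200 mm (y) x 4 mm thick; origin at the centre of its underside, on the table. The table for 110 mm on the robot's side (-x) of the sheet is bare.
- green_pin_grip (a point): Centre of the red grip of the other crate's pin. That crate is green, with the same shape, lid and pin as the blue one. It must stay as it is.

How it is judged:
By the outcome, as a careful person would: the job done as asked, in the order asked, and still so for the second after the job is handed in, with the robot touching nothing.
It also fails if it takes over 54 s, if anything falls off the work surface, if the arm or the gripper's body presses on something with over 40 N, if the wrist force passes 120 N, or if a joint passes its speed limit or range.

ROBOT

A 6-joint arm with a two-finger parallel gripper is mounted at the origin on the work surface. World frame = base frame: x ahead of the robot, y to its left, z up, the work surface at z = 0. Lengths are in m, angles in rad, forces in N, time in s.
With the tool pointing down it reaches from about 0.35 to 0.85 m from the base axis. Payload 8.1 kg.
Tool frame: the origin (TCP) lies at the centre of the arm's flange, where the gripper is bolted on; the fingertips stand 186 mm ahead of it and the grasp point (between the pads) lies 167 mm ahead of it; z points along the fingers, y is the line along which they close (so a half turn about z gives the same grasp; the last joint's range is limited). The gripper opens to 93 mm and grips with 3 to 60 N. Pads are 15 mm wide; open, the fingers measure 128 mm over their backs; the gripper's body (75 mm by 188 mm) begins 65 mm behind the grasp point.
Start: joints at [1.175, 0.13, 1.488, -0, 1.523, -0.085], TCP at [0.183, 0.571, 0.405] pointing down, gripper open.
Joint ranges: [-2.96, 2.96], [-0.89, 2.26], [0.02, 2.5], [-1.34, 4.48], [0, 2.73], [-2.66, 2.66]. Speed limits (rad/s): [2.39, 2.39, 2.79, 3.14, 3.14, 3.14].

INTERFACE

Orientations are given as a rotation vector (axis times angle).
In Python, from plant import read_state, read_camera, camera_params, robot gives the robot as it stands.
- The arm moves only by the tool carry_out, never from a script. Its argument "targets" is a list of rows, each an object of numbers: "hand": the opening in per cent of the stroke, from 0 (shut) to 100 (fully open); "x", "y", "z": the shift along the tool's x, y, z in m; "ax", "ay", "az": the turn, a rotation vector about the tool's x, y, z in rad. In form: [{"hand": .., "x": .., "y": .., "z": .., "ax": .., "ay": .., "az": ..}, ...]. A call has 1 to 8 rows; each row is the pose to reach, as a shift and turn from the pose commanded when the call began, along the tool's axes at that moment; what a row does not reach only later rows make up. A row lasts 1/8 s, in which the tool goes at most 62.5 mm and 10.7 degrees, less where a joint would pass 70% of its speed; a pose out of reach is approached as far as the arm can. A call with a gripper value outside its range is refused whole. The fingers move at their own pace and stop on an object; "newtons" is the grip in N (left out, the last holds). Time passes only in rows, so rows that repeat a pose let the fingers close. It gives the time, the measured TCP pose, the force, the opening and the grip force at its end, in the units of the state.
- read_state(): the state, without advancing time (a new reading comes with each control period).
- read_camera(name): name is "side" or "top"; returns (picture, depth): 400x640x3 uint8, blue, green, red; 400x640 float32, m along the optical axis (not along the pixel's ray), 0 where there is no reading.
- camera_params(name): a dict with "fx", "fy", "cx", "cy" (pixels), "k1" (the pictures are not rectified: a ray, as slopes to the right and down, at radius r is drawn at 1 + k1 r^2 times it, then the intrinsics apply), "position" and "rotation" of the camera in the world. Camera axes: x right, y up, looking along -z (the intrinsics and any distortion apply to the point x, -y, -z); pixel columns grow to the right and rows downward; lengths in m; the calibration is good to about 2 mm. A picture is of the moment at which its call begins. camera_params takes no time and is no camera call.
- robot.close_job(): hands the job in; it is judged then, once.
The state is a dict: "t": time; "q": joint angles; "dq": joint speeds; "joint_torque": joint torques, N m; "tool_pos": TCP position; "orientation": TCP orientation; "force": force on the tool from outside, world axes, zero at the start; "wrist_torque": the same for the moment, N m; "opening": finger opening in m; "gripper_force": force on a finger pad.
Only numpy, scipy, OpenCV 4.12 (cv2) and the standard library are available. Lean on these libraries where they do the work, as an engineer would, in place of code of your own. Each camera call takes 0.05 s, during which the arm holds its last target. There are 200 camera calls.

## Working session

There is one attempt and no reset: what is moved stays moved. The work goes in short steps, Python scripts to look and compute and a tool call to move; the robot and the scene stay as the last step left them, time stands still between calls to the robot, and variables do not carry over. Pictures are saved under pics/ and viewed, at most 10 in all, crops included, and the job is handed in when it is done.

Besides the shell and the picture viewer there is one more tool, called after "Call:" by a JSON object that holds its "op" and its "data". carry_out: Moves the arm, as the interface text tells. Its arguments: {"type":"object","properties":{"targets":{"type":"array","items":{"type":"object","properties":{"hand":{"type":"number"},"x":{"type":"number"},"y":{"type":"number"},"z":{"type":"number"},"ax":{"type":"number"},"ay":{"type":"number"},"az":{"type":"number"}}}},"newtons":{"type":"number"}},"required":["targets"]}

```bash
mkdir -p pics; cat > h.py <<'E'
import numpy as np, cv2
from plant import read_state, read_camera, camera_params, robot
from scipy.spatial.transform import Rotation as R
def rot(p):
    r=np.array(p["rotation"],float)
    return r if r.shape==(3,3) else (R.from_rotvec(r).as_matrix() if r.size==3 else R.from_quat(r).as_matrix())
def world(name,d):
    "world xyz map from depth"
    p=camera_params(name); K=np.array([[p["fx"],0,p["cx"]],[0,p["fy"],p["cy"]],[0,0,1.]])
    v,u=np.mgrid[:d.shape[0],:d.shape[1]]
    # iterate inverse distortion
    xd=(u-p["cx"])/p["fx"]; yd=(v-p["cy"])/p["fy"]; x,y=xd.copy(),yd.copy()
    for _ in range(20):
        s=1+p["k1"]*(x*x+y*y); x,y=xd/s,yd/s
    c=np.stack([x*d,-y*d,-d],-1)
    return c@rot(p).T+np.array(p["position"])
E
python3 - <<'E'
from h import *
for n in("top","side"):
    print(n,camera_params(n)); im,d=read_camera(n); cv2.imwrite(f"pics/{n}1.png",im); np.save(f"{n}1.npy",d)
s=read_state(); print(s)
E
```

```text
top {'fx': 464.5958811584076, 'fy': 464.5958811584076, 'cx': 325.4194836125903, 'cy': 190.44840394182177, 'k1': -0.06050286543477866, 'position': array([0.3560161 , 0.02892955, 1.09068247]), 'rotation': array([ 0.15625783, -0.16984089, -1.61987577])}
side {'fx': 420.19266420766957, 'fy': 420.19266420766957, 'cx': 323.5186407364528, 'cy': 202.75242016833587, 'k1': -0.07396374381195177, 'position': array([0.15578051, 0.37876572, 0.74604646]), 'rotation': array([ 0.34677402, -0.77161995, -2.16411487])}
{'t': 0.1, 'q': array([ 1.17463132e+00,  1.31052890e-01,  1.48913821e+00,  4.67361668e-06,
        1.52301303e+00, -8.54152817e-02]), 'dq': array([ 0.00101029,  0.00039877, -0.00472511,  0.00059916,  0.00021891,
        0.00161206]), 'joint_torque': array([-3.15934394e-04, -5.61337888e+01, -4.93095946e+01,  7.68787600e-02,
        2.90755142e-02, -4.99739667e-05]), 'tool_pos': array([0.18337182, 0.57107984, 0.40382934]), 'orientation': array([-4.86102927e-01, -3.10336260e+00,  2.45622058e-03]), 'force': array([-0.35826209,  0.29217516, -0.03840608]), 'wrist_torque': array([ 0.00906041, -0.06554173,  0.01354729]), 'gripper_force': 0.0, 'opening': 0.09264765739183828}
```

View pics/top1.png

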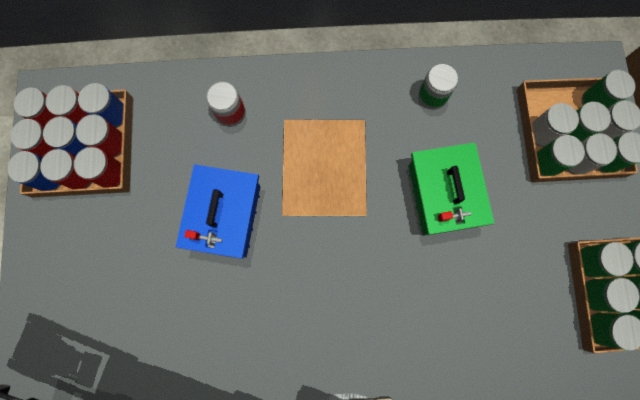

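View pics/side1.png

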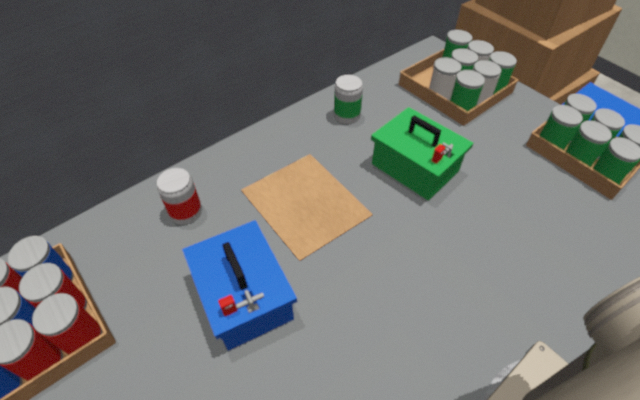

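The top picture shows the blue crate's handle at about (215,207), its red grip at (191,236) and its staple at (211,239). The sheet spans (284,120) to (366,215), and the green crate is at about (452,188). The side view shows the blue grip at (229,305) and the blue handle at (235,265).

```bash
python3 - <<'E'
from h import *
for n in("top","side"):
    im=cv2.imread(f"pics/{n}1.png").astype(int); W=world(n,np.load(f"{n}1.npy")); b,g,r=im[...,0],im[...,1],im[...,2]
    z=W[...,2]; vv,uu=np.mgrid[:400,:640]
    roi=(uu>165)&(uu<300)&(vv>155)&(vv<350) if n=="top" else (uu>183)&(uu<300)&(vv>225)&(vv<345)
    def show(k,m): 
        P=W[m]; print(n,k,m.sum(),"med",np.median(P,0).round(4),"min",P.min(0).round(3),"max",P.max(0).round(3)); return P
    lid=roi&(b>120)&(r<80)&(abs(z-.1)<.02); P=show("lid",lid)
    rc=cv2.minAreaRect(P[:,:2].astype(np.float32)*1000); print(rc)
    hd=roi&(b<60)&(g<60)&(r<60)&(z>.118)&(z<.16); 
    P=show("handle",hd); print(cv2.minAreaRect(P[:,:2].astype(np.float32)*1000), np.sort(z[hd])[::max(1,hd.sum()//8)].round(3))
    red=roi&(r>130)&(b<70)&(g<70)&(z>.09); P=show("red",red); print(cv2.minAreaRect(P[:,:2].astype(np.float32)*1000),np.sort(z[red])[::max(1,red.sum()//8)].round(3))
    top=red&(z>np.percentile(z[red],90)-.004); P=show("redtop",top)
    sh=(r>150)&(g>80)&(b<130)&(z<.015)&(z>-.01)&(uu>230)&(uu<380)&(vv>110)&(vv<260); P=show("sheet",sh); print(cv2.minAreaRect(P[:,:2].astype(np.float32)*1000))
im=cv2.imread("pics/top1.png")[160:265,165:270]; im2=cv2.imread("pics/side1.png")[220:325,180:300]
cv2.imwrite("pics/c1.png",np.hstack([cv2.resize(im,(400,400),interpolation=2),cv2.resize(im2,(400,400),interpolation=2)]))
E
```

```text
top lid 4994 med [0.5348 0.2435 0.0975] min [0.427 0.161 0.084] max [0.639 0.342 0.118]
((533.0126342773438, 252.14404296875), (146.55357360839844, 187.22528076171875), 77.68302154541016)
top handle 236 med [0.53   0.2504 0.1427] min [0.469 0.238 0.119] max [0.568 0.29  0.149]
((514.7445068359375, 257.6888427734375), (23.069297790527344, 109.88117980957031), 66.5254898071289) [0.119 0.134 0.14  0.142 0.143 0.143 0.144 0.145 0.147]
top red 68 med [0.4784 0.299  0.1354] min [0.47  0.289 0.131] max [0.486 0.31  0.139]
((478.1312561035156, 299.88226318359375), (21.212757110595703, 14.22823429107666), 78.35350036621094) [0.131 0.134 0.134 0.135 0.135 0.136 0.136 0.137 0.138]
top redtop 59 med [0.4782 0.2985 0.1356] min [0.47  0.289 0.134] max [0.486 0.31  0.139]
top sheet 7899 med [0.638  0.0135 0.0056] min [ 0.518 -0.092 -0.002] max [0.769 0.119 0.013]
((643.42578125, 13.183769226074219), (199.69651794433594, 241.61520385742188), 86.75399780273438)
side lid 6494 med [0.5276 0.2555 0.0951] min [0.427 0.169 0.087] max [0.637 0.345 0.113]
((532.3357543945312, 254.15280151367188), (144.94334411621094, 187.59263610839844), 77.59236145019531)
side handle 270 med [0.5234 0.2566 0.1407] min [0.495 0.243 0.118] max [0.566 0.267 0.144]
((530.6864013671875, 254.7921142578125), (10.485013008117676, 72.09822845458984), 78.03519439697266) [0.118 0.133 0.139 0.14  0.141 0.141 0.141 0.142 0.143]
side red 104 med [0.4764 0.3028 0.1331] min [0.47  0.292 0.128] max [0.486 0.313 0.136]
((477.623291015625, 302.419677734375), (19.50926971435547, 13.04805850982666), 77.32209777832031) [0.128 0.131 0.132 0.133 0.133 0.133 0.134 0.134]
side redtop 96 med [0.4769 0.3028 0.1332] min [0.47  0.292 0.13 ] max [0.486 0.313 0.136]
side sheet 7195 med [0.63   0.0222 0.0031] min [ 0.517 -0.091 -0.003] max [0.766 0.121 0.008]
((643.0977783203125, 15.011802673339844), (200.6258087158203, 243.2799072265625), 86.65813446044922)
```

View pics/c1.png

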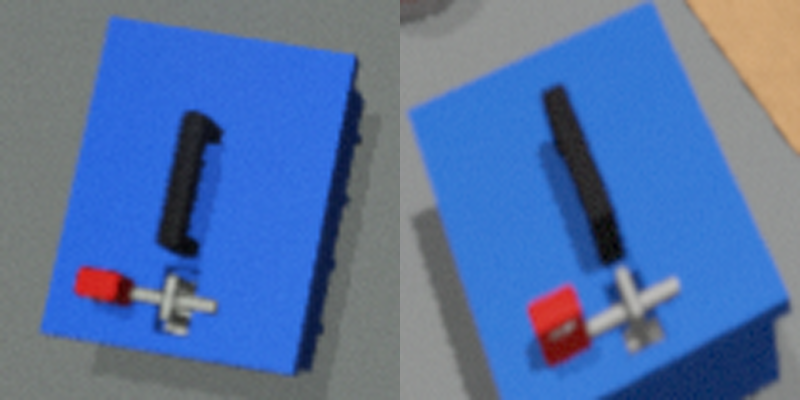

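```bash
cat >> h.py <<'E'
L=.167
def grasp():
    s=read_state(); M=R.from_rotvec(s["orientation"]); p=np.array(s["tool_pos"]); g=p+M.apply([0,0,L])
    y=M.apply([0,1,0]); return s,M,p,g,np.degrees(np.arctan2(y[1],y[0]))
def plan(g,yaw):
    "shift/turn in the tool frame so that grasp point = g, tool down, tool y at yaw deg (mod 180)"
    s,M,p,g0,yw=grasp(); yaw=yw+(yaw-yw+90)%180-90
    c,sn=np.cos(np.radians(yaw)),np.sin(np.radians(yaw))
    T=np.array([[sn,c,0],[-c,sn,0],[0,0,-1.]]); assert np.linalg.det(T)>0
    d=M.inv().apply(np.array(g)+[0,0,L]-p); a=(M.inv()*R.from_matrix(T)).as_rotvec()
    print("t",round(s["t"],2),"grasp",g0.round(4),"yaw",round(yw,1),"open",round(s["opening"],4),"F",np.round(s["force"],1),"| shift",d.round(4),"turn",a.round(4))
E
python3 -c "
from h import *
plan([.478,.302,.20],-12.4)"
```

```text
Traceback (most recent call last):
  File "h.py", line 25, in plan
    T=np.array([[sn,c,0],[-c,sn,0],[0,0,-1.]]); assert np.linalg.det(T)>0
                                                       ^^^^^^^^^^^^^^^^^^
AssertionError
```

```bash
sed -i 's/\[\[sn,c,0\],\[-c,sn,0\]/[[-sn,c,0],[c,sn,0]/' h.py
python3 -c "
from h import *
plan([.478,.302,.20],-12.4)"
```

```text
t 0.1 grasp [0.1833 0.5708 0.2368] yaw 72.2 open 0.0926 F [-0.4  0.3 -0. ] | shift [-0.3628 -0.166   0.037 ] turn [-1.4000e-03  1.1000e-03  1.4765e+00]
```

Call:
{"op": "carry_out", "data": {"targets": [{"hand": 55,"x": -0.363,"y": -0.166,"z": 0.037,"ax": 0,"ay": 0,"az": 1.4765},{"hand": 55,"x": -0.363,"y": -0.166,"z": 0.037,"ax": 0,"ay": 0,"az": 1.4765},{"hand": 55,"x": -0.363,"y": -0.166,"z": 0.037,"ax": 0,"ay": 0,"az": 1.4765},{"hand": 55,"x": -0.363,"y": -0.166,"z": 0.037,"ax": 0,"ay": 0,"az": 1.4765},{"hand": 55,"x": -0.363,"y": -0.166,"z": 0.037,"ax": 0,"ay": 0,"az": 1.4765},{"hand": 55,"x": -0.363,"y": -0.166,"z": 0.037,"ax": 0,"ay": 0,"az": 1.4765},{"hand": 55,"x": -0.363,"y": -0.166,"z": 0.037,"ax": 0,"ay": 0,"az": 1.4765},{"hand": 55,"x": -0.363,"y": -0.166,"z": 0.037,"ax": 0,"ay": 0,"az": 1.4765}]}}

```text
t: 1.1
tool_pos: [0.4797, 0.3002, 0.3667]
orientation: [2.457, 1.957, -0.003]
force: [0.0, 0.6, 0.8]
opening: 0.0511
gripper_force: 0.0
```

```bash
python3 -c "
from h import *
plan([.478,.302,.124],-12.4)
im,d=read_camera('side'); cv2.imwrite('pics/s2.png',im)"
```

```text
t 1.1 grasp [0.4795 0.3    0.1997] yaw -12.9 open 0.0511 F [0.  0.6 0.8] | shift [ 0.0015 -0.002   0.0757] turn [-0.001   0.0013 -0.0093]
```

View pics/s2.png

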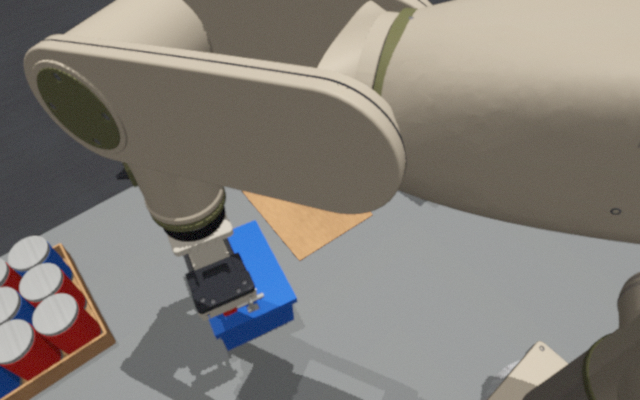

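The side picture shows the gripper above the blue crate, with the red grip at (230,310), just below the fingers. I'm going down onto it.

Call:
{"op": "carry_out", "data": {"targets": [{"hand": 55,"x": 0.001,"y": -0.001,"z": 0.04,"ax": 0,"ay": 0,"az": -0.005},{"hand": 55,"x": 0.001,"y": -0.001,"z": 0.065,"ax": 0,"ay": 0,"az": -0.005},{"hand": 55,"x": 0.001,"y": -0.001,"z": 0.075,"ax": 0,"ay": 0,"az": -0.005},{"hand": 55,"x": 0.001,"y": -0.001,"z": 0.075,"ax": 0,"ay": 0,"az": -0.005}]}}

```text
t: 1.65
tool_pos: [0.4772, 0.3035, 0.2923]
orientation: [-2.442, -1.976, 0.002]
force: [-0.6, 0.0, -0.0]
opening: 0.0509
gripper_force: 0.0
```

```bash
python3 -c "
from h import *
plan([.478,.302,.124],-12.4)
print(read_state()['gripper_force'])"
```

```text
t 1.65 grasp [0.4771 0.3034 0.1253] yaw -12.0 open 0.0509 F [-0.6  0.  -0. ] | shift [-0.0013  0.001   0.0013] turn [-0.001   0.0008  0.0064]
0.0
```

Close on the grip.

Call:
{"op": "carry_out", "data": {"targets": [{"hand": 5,"x": 0,"y": 0.001,"z": 0.001,"ax": 0,"ay": 0,"az": 0.006},{"hand": 5,"x": 0,"y": 0.001,"z": 0.001,"ax": 0,"ay": 0,"az": 0.006},{"hand": 5,"x": 0,"y": 0.001,"z": 0.001,"ax": 0,"ay": 0,"az": 0.006},{"hand": 5,"x": 0,"y": 0.001,"z": 0.001,"ax": 0,"ay": 0,"az": 0.006},{"hand": 5,"x": 0,"y": 0.001,"z": 0.001,"ax": 0,"ay": 0,"az": 0.006},{"hand": 5,"x": 0,"y": 0.001,"z": 0.001,"ax": 0,"ay": 0,"az": 0.006}], "newtons": 15}}

```text
t: 2.4
tool_pos: [0.4787, 0.3032, 0.2921]
orientation: [2.449, 1.967, 0.001]
force: [-0.6, -0.9, 2.7]
opening: 0.0165
gripper_force: 15.0
```

```bash
python3 -c "
from h import *
s,M,p,g,yw=grasp(); a=np.radians(-12.4)
plan(g+.05*np.array([-np.sin(a),np.cos(a),0]),-12.4)
print(s['gripper_force'])"
```

```text
t 2.4 grasp [0.4788 0.3033 0.1251] yaw -12.5 open 0.0165 F [-0.6 -0.9  2.7] | shift [0.0501 0.     0.    ] turn [ 0.0005 -0.0004 -0.0011]
14.997408092021942
```

Gripped: the opening is 16.5 mm. I'll pull level along tool +x.

Call:
{"op": "carry_out", "data": {"targets": [{"hand": 5,"x": 0.006,"y": 0,"z": 0},{"hand": 5,"x": 0.012,"y": 0,"z": 0},{"hand": 5,"x": 0.018,"y": 0,"z": 0},{"hand": 5,"x": 0.024,"y": 0,"z": 0},{"hand": 5,"x": 0.032,"y": 0,"z": 0},{"hand": 5,"x": 0.04,"y": 0,"z": 0},{"hand": 5,"x": 0.05,"y": 0,"z": 0},{"hand": 5,"x": 0.05,"y": 0,"z": 0}]}}

```text
schema error: expected keys hand, x, y, z, ax, ay, az
```

```bash
python3 -c "
from h import *
plan([.46,.02,.20],-12.4)
print(read_state()['gripper_force'])"
```

```text
t 2.4 grasp [0.4788 0.3033 0.1251] yaw -12.5 open 0.0165 F [-0.6 -0.9  2.7] | shift [-0.2806  0.0429 -0.0749] turn [ 0.0005 -0.0004 -0.0011]
14.997408092021942
```

Call:
{"op": "carry_out", "data": {"targets": [{"hand": 5,"x": 0.006,"y": 0,"z": 0,"ax": 0,"ay": 0,"az": 0},{"hand": 5,"x": 0.012,"y": 0,"z": 0,"ax": 0,"ay": 0,"az": 0},{"hand": 5,"x": 0.018,"y": 0,"z": 0,"ax": 0,"ay": 0,"az": 0},{"hand": 5,"x": 0.024,"y": 0,"z": 0,"ax": 0,"ay": 0,"az": 0},{"hand": 5,"x": 0.032,"y": 0,"z": 0,"ax": 0,"ay": 0,"az": 0},{"hand": 5,"x": 0.04,"y": 0,"z": 0,"ax": 0,"ay": 0,"az": 0},{"hand": 5,"x": 0.05,"y": 0,"z": 0,"ax": 0,"ay": 0,"az": 0},{"hand": 5,"x": 0.05,"y": 0,"z": 0,"ax": 0,"ay": 0,"az": 0}]}}

```text
t: 3.4
tool_pos: [0.4895, 0.3529, 0.2921]
orientation: [-2.448, -1.968, -0.002]
force: [0.3, 2.6, 3.9]
opening: 0.0159
gripper_force: 15.0
```

```bash
python3 -c "
from h import *
plan([.45,.02,.21],-12.4)
print(read_state()['gripper_force'])"
```

```text
t 3.4 grasp [0.4897 0.3531 0.1251] yaw -12.4 open 0.0159 F [0.3 2.6 3.9] | shift [-0.3335  0.0331 -0.0854] turn [ 0.0006 -0.0014 -0.0004]
14.997900277376175
```

Call:
{"op": "carry_out", "data": {"targets": [{"hand": 5,"x": 0,"y": 0,"z": -0.02,"ax": 0,"ay": 0,"az": 0},{"hand": 5,"x": 0,"y": 0,"z": -0.055,"ax": 0,"ay": 0,"az": 0},{"hand": 5,"x": 0,"y": 0,"z": -0.085,"ax": 0,"ay": 0,"az": 0},{"hand": 5,"x": -0.05,"y": 0.005,"z": -0.085,"ax": 0,"ay": 0,"az": 0},{"hand": 5,"x": -0.1,"y": 0.01,"z": -0.085,"ax": 0,"ay": 0,"az": 0},{"hand": 5,"x": -0.15,"y": 0.015,"z": -0.085,"ax": 0,"ay": 0,"az": 0},{"hand": 5,"x": -0.2,"y": 0.02,"z": -0.085,"ax": 0,"ay": 0,"az": 0},{"hand": 5,"x": -0.25,"y": 0.025,"z": -0.085,"ax": 0,"ay": 0,"az": 0}]}}

```text
t: 4.4
tool_pos: [0.4591, 0.1009, 0.3778]
orientation: [2.449, 1.967, 0.001]
force: [0.7, -0.3, 0.1]
opening: 0.0157
gripper_force: 15.0
```

```bash
python3 -c "
from h import *
plan([.45,.02,.06],-12.4)
im,d=read_camera('side'); im2,d=read_camera('top'); cv2.imwrite('pics/s3.png',np.vstack([im[:,:],im2])[:,:][:800:1][:]if 0 else cv2.resize(np.vstack([im,im2]),(480,600)))"
```

```text
t 4.4 grasp [0.4593 0.101  0.2108] yaw -12.5 open 0.0157 F [ 0.7 -0.3  0.1] | shift [-0.0811  0.0084  0.1507] turn [ 0.0009 -0.0004 -0.001 ]
```

View pics/s3.png

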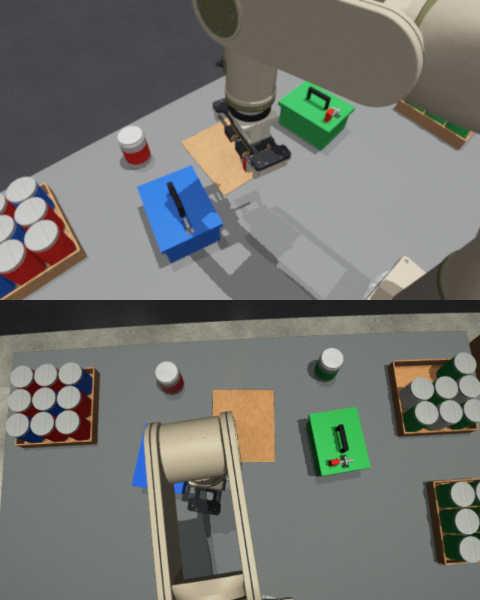

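The side view shows the red pin in the fingers at (245,163), and the blue lid's staple is now empty. Next I set the pin down; it should land at a grasp height of about 0.029.

Call:
{"op": "carry_out", "data": {"targets": [{"hand": 5,"x": -0.04,"y": 0.004,"z": 0.01,"ax": 0,"ay": 0,"az": 0},{"hand": 5,"x": -0.08,"y": 0.008,"z": 0.05,"ax": 0,"ay": 0,"az": 0},{"hand": 5,"x": -0.081,"y": 0.008,"z": 0.1,"ax": 0,"ay": 0,"az": 0},{"hand": 5,"x": -0.081,"y": 0.008,"z": 0.14,"ax": 0,"ay": 0,"az": 0},{"hand": 5,"x": -0.081,"y": 0.008,"z": 0.165,"ax": 0,"ay": 0,"az": 0},{"hand": 5,"x": -0.081,"y": 0.008,"z": 0.172,"ax": 0,"ay": 0,"az": 0},{"hand": 5,"x": -0.081,"y": 0.008,"z": 0.175,"ax": 0,"ay": 0,"az": 0},{"hand": 5,"x": -0.081,"y": 0.008,"z": 0.175,"ax": 0,"ay": 0,"az": 0}]}}

```text
t: 5.5
tool_pos: [0.4508, 0.0218, 0.203]
orientation: [2.448, 1.967, 0.002]
force: [0.0, 0.0, -0.5]
opening: 0.0158
gripper_force: 15.0
```

```bash
python3 -c "
from h import *
plan([.45,.02,.029],-12.4)"
```

```text
t 5.5 grasp [0.4511 0.0218 0.036 ] yaw -12.4 open 0.0158 F [ 0.   0.  -0.5] | shift [-0.0019 -0.0004  0.007 ] turn [ 0.0018 -0.0004 -0.0009]
```

Call:
{"op": "carry_out", "data": {"targets": [{"hand": 5,"x": 0,"y": 0,"z": 0.003,"ax": 0,"ay": 0,"az": 0},{"hand": 5,"x": 0,"y": 0,"z": 0.005,"ax": 0,"ay": 0,"az": 0},{"hand": 5,"x": 0,"y": 0,"z": 0.0065,"ax": 0,"ay": 0,"az": 0},{"hand": 5,"x": 0,"y": 0,"z": 0.0065,"ax": 0,"ay": 0,"az": 0}]}}

```text
t: 6.0
tool_pos: [0.4503, 0.0217, 0.1961]
orientation: [2.449, 1.967, 0.0]
force: [-4.9, -0.7, 8.8]
opening: 0.0159
gripper_force: 15.0
```

```bash
python3 -c "
from h import *
plan([.45,.02,.029],-12.4)"
```

```text
t 6.0 grasp [0.4504 0.0217 0.0291] yaw -12.5 open 0.0159 F [-4.9 -0.7  8.8] | shift [-0.0017  0.      0.0001] turn [ 0.0001  0.     -0.0011]
```

Contact with the table. I'll release and rise.

Call:
{"op": "carry_out", "data": {"targets": [{"hand": 40,"x": 0,"y": 0,"z": -0.001,"ax": 0,"ay": 0,"az": 0},{"hand": 40,"x": 0,"y": 0,"z": -0.001,"ax": 0,"ay": 0,"az": 0},{"hand": 40,"x": 0,"y": 0,"z": -0.001,"ax": 0,"ay": 0,"az": 0},{"hand": 40,"x": 0,"y": 0,"z": -0.02,"ax": 0,"ay": 0,"az": 0},{"hand": 40,"x": 0,"y": 0,"z": -0.06,"ax": 0,"ay": 0,"az": 0},{"hand": 40,"x": 0,"y": 0,"z": -0.12,"ax": 0,"ay": 0,"az": 0},{"hand": 40,"x": 0,"y": 0,"z": -0.18,"ax": 0,"ay": 0,"az": 0},{"hand": 40,"x": 0,"y": 0,"z": -0.18,"ax": 0,"ay": 0,"az": 0}]}}

```text
t: 7.0
tool_pos: [0.4517, 0.0216, 0.3812]
orientation: [2.444, 1.963, 0.012]
force: [0.5, 0.4, -0.8]
opening: 0.037
gripper_force: 0.0
```

```bash
python3 -c "
from h import *
plan([.532,.2535,.21],77.6)"
```

```text
t 7.0 grasp [0.4534 0.0215 0.2142] yaw -12.5 open 0.037 F [ 0.5  0.4 -0.8] | shift [0.2438 0.0283 0.0049] turn [ 0.0068 -0.0093  1.5697]
```

Call:
{"op": "carry_out", "data": {"targets": [{"hand": 50,"x": 0.244,"y": 0.028,"z": 0,"ax": 0,"ay": 0,"az": -1.572},{"hand": 50,"x": 0.244,"y": 0.028,"z": 0,"ax": 0,"ay": 0,"az": -1.572},{"hand": 50,"x": 0.244,"y": 0.028,"z": 0,"ax": 0,"ay": 0,"az": -1.572},{"hand": 50,"x": 0.244,"y": 0.028,"z": 0,"ax": 0,"ay": 0,"az": -1.572},{"hand": 50,"x": 0.244,"y": 0.028,"z": 0,"ax": 0,"ay": 0,"az": -1.572},{"hand": 50,"x": 0.244,"y": 0.028,"z": 0,"ax": 0,"ay": 0,"az": -1.572},{"hand": 50,"x": 0.244,"y": 0.028,"z": 0,"ax": 0,"ay": 0,"az": -1.572},{"hand": 50,"x": 0.244,"y": 0.028,"z": 0,"ax": 0,"ay": 0,"az": -1.572}]}}

```text
t: 8.0
tool_pos: [0.5298, 0.2539, 0.3734]
orientation: [-0.441, -3.108, 0.002]
force: [0.4, 0.1, -0.3]
opening: 0.0468
gripper_force: 0.0
```

Call:
{"op": "carry_out", "data": {"targets": [{"hand": 50,"x": 0,"y": 0,"z": 0,"ax": 0,"ay": 0,"az": -0.1},{"hand": 50,"x": 0,"y": 0,"z": 0,"ax": 0,"ay": 0,"az": -0.1}]}}

```text
t: 8.25
tool_pos: [0.5299, 0.2538, 0.3738]
orientation: [-0.296, -3.126, 0.001]
force: [0.7, 0.7, 0.7]
opening: 0.0466
gripper_force: 0.0
```

```bash
python3 -c "
from h import *
plan([.532,.2535,.135],77.6)
im,d=read_camera('top');im2,d=read_camera('side'); cv2.imwrite('pics/s4.png',np.hstack([im[100:400,120:520],im2[100:400,100:500]]))"
```

```text
t 8.25 grasp [0.5296 0.2537 0.2068] yaw 79.2 open 0.0466 F [0.7 0.7 0.7] | shift [-0.0023  0.0002  0.0718] turn [-0.0011 -0.0016  0.0274]
```

View pics/s4.png

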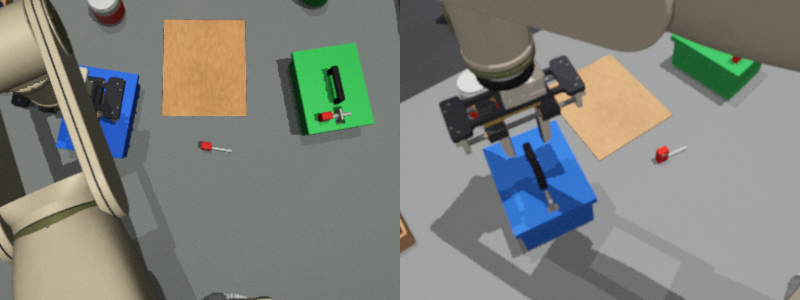

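The pin stands on the bare table at (207,146) in the left crop. In the right crop the fingers straddle the handle at about (535,165).

Call:
{"op": "carry_out", "data": {"targets": [{"hand": 50,"x": -0.002,"y": 0,"z": 0.03,"ax": 0,"ay": 0,"az": 0.02},{"hand": 50,"x": -0.002,"y": 0,"z": 0.06,"ax": 0,"ay": 0,"az": 0.02},{"hand": 50,"x": -0.002,"y": 0,"z": 0.073,"ax": 0,"ay": 0,"az": 0.02},{"hand": 50,"x": -0.002,"y": 0,"z": 0.073,"ax": 0,"ay": 0,"az": 0.02}]}}

```text
t: 8.85
tool_pos: [0.5317, 0.2534, 0.3012]
orientation: [-0.328, -3.122, 0.002]
force: [0.1, 0.7, -0.6]
opening: 0.0464
gripper_force: 0.0
```

```bash
python3 -c "
from h import *
plan([.532,.2535,.135],77.6)"
```

```text
t 8.85 grasp [0.5313 0.2533 0.1342] yaw 78.0 open 0.0464 F [ 0.1  0.7 -0.6] | shift [-0.0003  0.0002 -0.0008] turn [-0.0012 -0.0019  0.0073]
```

Call:
{"op": "carry_out", "data": {"targets": [{"hand": 5,"x": 0,"y": 0,"z": 0,"ax": 0,"ay": 0,"az": 0.004},{"hand": 5,"x": 0,"y": 0,"z": 0,"ax": 0,"ay": 0,"az": 0.004},{"hand": 5,"x": 0,"y": 0,"z": 0,"ax": 0,"ay": 0,"az": 0.004},{"hand": 5,"x": 0,"y": 0,"z": 0,"ax": 0,"ay": 0,"az": 0.004},{"hand": 5,"x": 0,"y": 0,"z": 0,"ax": 0,"ay": 0,"az": 0.004},{"hand": 5,"x": 0,"y": 0,"z": 0,"ax": 0,"ay": 0,"az": 0.004}], "newtons": 35}}

```text
t: 9.6
tool_pos: [0.5322, 0.2534, 0.3028]
orientation: [0.333, 3.123, 0.0]
force: [-2.5, -2.0, 5.7]
opening: 0.0139
gripper_force: 35.0
```

```bash
python3 -c "
from h import *
plan([.532,.2535,.22],77.6); print(read_state()['gripper_force'])"
```

```text
t 9.6 grasp [0.5324 0.2534 0.1358] yaw 77.8 open 0.0139 F [-2.5 -2.   5.7] | shift [ 0.0002  0.     -0.0842] turn [0.0001 0.0007 0.004 ]
35.00071942806244
```

Handle gripped (13.9 mm). Lift straight up slowly.

Call:
{"op": "carry_out", "data": {"targets": [{"hand": 5,"x": 0,"y": 0,"z": -0.005,"ax": 0,"ay": 0,"az": 0},{"hand": 5,"x": 0,"y": 0,"z": -0.012,"ax": 0,"ay": 0,"az": 0},{"hand": 5,"x": 0,"y": 0,"z": -0.02,"ax": 0,"ay": 0,"az": 0},{"hand": 5,"x": 0,"y": 0,"z": -0.03,"ax": 0,"ay": 0,"az": 0},{"hand": 5,"x": 0,"y": 0,"z": -0.042,"ax": 0,"ay": 0,"az": 0},{"hand": 5,"x": 0,"y": 0,"z": -0.058,"ax": 0,"ay": 0,"az": 0},{"hand": 5,"x": 0,"y": 0,"z": -0.07,"ax": 0,"ay": 0,"az": 0},{"hand": 5,"x": 0,"y": 0,"z": -0.07,"ax": 0,"ay": 0,"az": 0}]}}

```text
t: 10.6
tool_pos: [0.5325, 0.2537, 0.3742]
orientation: [0.333, 3.121, 0.002]
force: [-0.2, -0.9, -3.5]
opening: 0.0135
gripper_force: 35.0
```

```bash
python3 -c "
from h import *
plan([.643,.014,.205],86.7); print(read_state()['gripper_force'])"
```

```text
t 10.6 grasp [0.533  0.2539 0.2072] yaw 77.8 open 0.0135 F [-0.2 -0.9 -3.5] | shift [-0.1585 -0.211   0.0022] turn [ 0.0014  0.0027 -0.1547]
34.99719500541687
```

Call:
{"op": "carry_out", "data": {"targets": [{"hand": 5,"x": -0.01,"y": -0.014,"z": 0,"ax": 0,"ay": 0,"az": -0.01},{"hand": 5,"x": -0.032,"y": -0.042,"z": 0,"ax": 0,"ay": 0,"az": -0.03},{"hand": 5,"x": -0.06,"y": -0.08,"z": 0,"ax": 0,"ay": 0,"az": -0.06},{"hand": 5,"x": -0.09,"y": -0.12,"z": 0,"ax": 0,"ay": 0,"az": -0.09},{"hand": 5,"x": -0.12,"y": -0.16,"z": 0,"ax": 0,"ay": 0,"az": -0.12},{"hand": 5,"x": -0.144,"y": -0.192,"z": 0,"ax": 0,"ay": 0,"az": -0.14},{"hand": 5,"x": -0.158,"y": -0.211,"z": 0,"ax": 0,"ay": 0,"az": -0.154},{"hand": 5,"x": -0.158,"y": -0.211,"z": 0,"ax": 0,"ay": 0,"az": -0.154}]}}

```text
t: 11.6
tool_pos: [0.6423, 0.0121, 0.3712]
orientation: [-0.095, -3.139, 0.0]
force: [-0.9, 0.3, -2.9]
opening: 0.0137
gripper_force: 35.0
```

```bash
python3 -c "
from h import *
plan([.643,.014,.08],86.7); print(read_state()['gripper_force'])
im2,d=read_camera('side'); cv2.imwrite('pics/s5.png',im2)"
```

```text
t 11.6 grasp [0.6421 0.012  0.2042] yaw 86.5 open 0.0137 F [-0.9  0.3 -2.9] | shift [-0.0007  0.002   0.1242] turn [-0.0003 -0.0013 -0.0032]
34.99700367450714
```

View pics/s5.png

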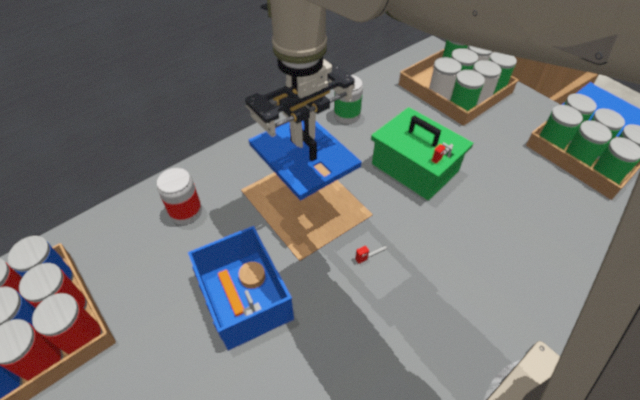

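The lid hangs level over the sheet at about (305,160), and the pin at (362,255) is clear of it. Lowering now.

Call:
{"op": "carry_out", "data": {"targets": [{"hand": 5,"x": 0,"y": 0.001,"z": 0.01,"ax": 0,"ay": 0,"az": 0},{"hand": 5,"x": 0,"y": 0.001,"z": 0.035,"ax": 0,"ay": 0,"az": 0},{"hand": 5,"x": 0,"y": 0.001,"z": 0.065,"ax": 0,"ay": 0,"az": 0},{"hand": 5,"x": 0,"y": 0.001,"z": 0.095,"ax": 0,"ay": 0,"az": 0},{"hand": 5,"x": 0,"y": 0.001,"z": 0.118,"ax": 0,"ay": 0,"az": 0},{"hand": 5,"x": 0,"y": 0.001,"z": 0.13,"ax": 0,"ay": 0,"az": 0},{"hand": 5,"x": 0,"y": 0.001,"z": 0.135,"ax": 0,"ay": 0,"az": 0},{"hand": 5,"x": 0,"y": 0.001,"z": 0.135,"ax": 0,"ay": 0,"az": 0}]}}

```text
t: 12.65
tool_pos: [0.6423, 0.0153, 0.2376]
orientation: [0.091, 3.14, -0.0]
force: [0.9, -0.6, -2.8]
opening: 0.0138
gripper_force: 35.0
```

```bash
python3 -c "
from h import *
plan([.643,.014,.060],86.7)"
```

```text
t 12.65 grasp [0.6423 0.0153 0.0706] yaw 86.7 open 0.0138 F [ 0.9 -0.6 -2.8] | shift [-0.0008 -0.0012  0.0106] turn [-0.      0.0005 -0.0003]
```

Call:
{"op": "carry_out", "data": {"targets": [{"hand": 5,"x": 0,"y": 0,"z": 0.003,"ax": 0,"ay": 0,"az": 0},{"hand": 5,"x": 0,"y": 0,"z": 0.006,"ax": 0,"ay": 0,"az": 0},{"hand": 5,"x": 0,"y": 0,"z": 0.008,"ax": 0,"ay": 0,"az": 0},{"hand": 5,"x": 0,"y": 0,"z": 0.0095,"ax": 0,"ay": 0,"az": 0},{"hand": 5,"x": 0,"y": 0,"z": 0.0105,"ax": 0,"ay": 0,"az": 0},{"hand": 5,"x": 0,"y": 0,"z": 0.0105,"ax": 0,"ay": 0,"az": 0}]}}

```text
t: 13.4
tool_pos: [0.6422, 0.015, 0.2269]
orientation: [0.092, 3.14, 0.0]
force: [-1.8, 0.1, -1.8]
opening: 0.0139
gripper_force: 35.0
```

Call:
{"op": "carry_out", "data": {"targets": [{"hand": 5,"x": 0,"y": 0,"z": 0.0008,"ax": 0,"ay": 0,"az": 0},{"hand": 5,"x": 0,"y": 0,"z": 0.0015,"ax": 0,"ay": 0,"az": 0},{"hand": 5,"x": 0,"y": 0,"z": 0.0015,"ax": 0,"ay": 0,"az": 0}]}}

```text
t: 13.78
tool_pos: [0.6422, 0.015, 0.2268]
orientation: [0.091, 3.14, -0.0]
force: [-7.7, 0.1, 10.4]
opening: 0.0136
gripper_force: 35.0
```

Contact (10 N). Release and rise.

Call:
{"op": "carry_out", "data": {"targets": [{"hand": 45,"x": 0,"y": 0,"z": -0.0005,"ax": 0,"ay": 0,"az": 0},{"hand": 45,"x": 0,"y": 0,"z": -0.0005,"ax": 0,"ay": 0,"az": 0},{"hand": 45,"x": 0,"y": 0,"z": -0.0005,"ax": 0,"ay": 0,"az": 0},{"hand": 45,"x": 0,"y": 0,"z": -0.0005,"ax": 0,"ay": 0,"az": 0},{"hand": 45,"x": 0,"y": 0,"z": -0.02,"ax": 0,"ay": 0,"az": 0},{"hand": 45,"x": 0,"y": 0,"z": -0.07,"ax": 0,"ay": 0,"az": 0},{"hand": 45,"x": 0,"y": 0,"z": -0.13,"ax": 0,"ay": 0,"az": 0},{"hand": 45,"x": 0,"y": 0,"z": -0.18,"ax": 0,"ay": 0,"az": 0}]}}

```text
t: 14.78
tool_pos: [0.642, 0.015, 0.4098]
orientation: [0.091, 3.137, -0.0]
force: [1.2, 0.2, 0.3]
opening: 0.0418
gripper_force: 0.0
```

Call:
{"op": "carry_out", "data": {"targets": [{"hand": 45,"x": 0,"y": 0.04,"z": -0.03,"ax": 0,"ay": 0,"az": 0},{"hand": 45,"x": 0,"y": 0.1,"z": -0.03,"ax": 0,"ay": 0,"az": 0},{"hand": 45,"x": 0,"y": 0.16,"z": -0.03,"ax": 0,"ay": 0,"az": 0},{"hand": 45,"x": 0,"y": 0.22,"z": -0.03,"ax": 0,"ay": 0,"az": 0},{"hand": 45,"x": 0,"y": 0.26,"z": -0.03,"ax": 0,"ay": 0,"az": 0},{"hand": 45,"x": 0,"y": 0.26,"z": -0.03,"ax": 0,"ay": 0,"az": 0},{"hand": 45,"x": 0,"y": 0.26,"z": -0.03,"ax": 0,"ay": 0,"az": 0}]}}

```text
t: 15.65
tool_pos: [0.6572, 0.2742, 0.4363]
orientation: [0.091, 3.139, -0.0]
force: [0.2, -0.2, -0.1]
opening: 0.0415
gripper_force: 0.0
```

```bash
python3 -c "
from h import *
im,d=read_camera('top');im2,d2=read_camera('side'); cv2.imwrite('pics/s6.png',np.hstack([im[100:400,120:520],im2[100:400,200:600]]))
vv,uu=np.mgrid[:400,:640]
W=world('top',d); b,r=im[...,0].astype(int),im[...,2].astype(int)
m=(b>120)&(r<80)&(abs(W[...,2]-.02)<.015)&(W[...,1]<.13)&(W[...,1]>-.12)
print(m.sum(),cv2.minAreaRect((W[m][:,:2]*1000).astype(np.float32)),np.median(W[m],0)); print(read_state()['force'],read_state()['t'])"
```

```text
4139 ((642.932373046875, 15.644866943359375), (143.65362548828125, 185.08531188964844), 86.3644790649414) [0.64248705 0.01328279 0.02154516]
[-0.07163647 -0.40387065 -0.02971922] 15.75
```

View pics/s6.png

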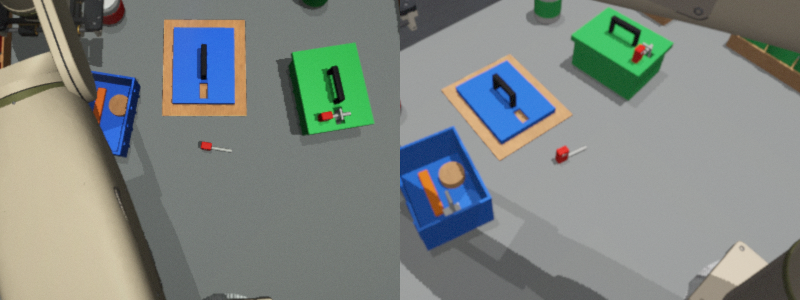

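The lid lies handle up at (204,66) in the left crop, within 2 mm of the sheet's centre. The pin is on the bare table at (207,147), and the green crate is untouched.

```bash
python3 -c "
from plant import robot
print(robot.close_job())"
```

```text
the job is handed in; nothing more can be done
None
```

The blue crate is open: its pin stands on the bare table, its lid lies handle up within about 2 mm of the sheet's centre, the green crate was left shut with its pin in, and the job was handed in at about 16 s.

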